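# Clamp the long bolt in the bench length gauge and hold the slide

## Task

Check the longest of the three bolts in the length gauge: lay it in the gauge's two V rests with its head towards the sprung slide, and let go of it. Then push the slide, which has an upright handle, against the bolt head, so that the bolt is clamped against the end stop, until the slide's pointers stand level with the gauge's index blocks, and finish while still holding the slide there and without touching the bolt. Leave the other bolts and the clutter where they lie.

Things in the scene. Friction and masses are not known exactly. Their poses are not given: they have to be found in the camera images.
- gauge: Bench length gauge, fixed: grey base plate 110 (x) x 340 (y) x 14 mm, origin at the centre of its underside, z up. The bolt lies along its y axis in two 90-degree V rests. Sprung slide at the -y end, end stop at the +y end. Guide rails and bracket of the slide lie at y < -25 mm, no higher than 66 mm.
- cradle (a point): Point midway between the two V rests, on the axis of a seated bolt, 55 mm above the bench, at gauge x = 0, y = +52 mm; axes as the gauge's. Rests: 10 mm thick along y, centred 35 mm either side of this point (60 mm clear between them, only the base plate below), V lips 64 mm above the bench, 57 mm wide outside.
- stop: End stop of the gauge, fixed to it: upright steel block 50 x 18 x 76 mm, top 90 mm above the bench; origin at the centre of its underside, its face towards the slide is 9 mm from the origin, at gauge y = +150 mm.
- slide (a joint): Travel of the sprung slide along gauge +y, 0 to 0.055 m, 0 = at rest; springs back by itself (4 N at 0, 8 N at 0.04). Dark block 44 x 40 mm, 22 to 75 mm above the bench. With the long bolt on the stop, the nose meets the head at 0.035; more travel sinks the nose. At 0.043 the pointers are level with the index blocks; holding it there takes about 20 N.
- nose (a joint): How far the slide's 16 mm round sprung nose is sunk into the slide, 0 to 0.016 m (0 = free); 2 N preload and 1.2 N per mm. Nose face at rest: gauge y = -48 mm, 55 mm above the bench. Pushing a bolt along the rests takes up to about 5 N and sinks it a little too.
- handle (a point): Middle of the upright round handle on the slide: black post of diameter 24 mm, 50 mm tall, this point 25 mm below its top and 25 mm above the slide's block (100 mm above the bench). Moves with the slide.
- pointer (a point): Mid-line point between the slide's two small pointers (fins on both sides, 76 mm across over both tips); moves with the slide, gauge y = -72 mm at rest.
- index (a point): Mid-line point between the two fixed index blocks (12 x 5 x 26 mm steel blocks standing on the base plate either side of the slide) at gauge y = -29 mm; the pointers must be brought level with it along gauge y.
- bolt_long: The longest bolt, loose, about 0.45 kg, rusty steel: shank 20 mm thick, 150 mm long, hexagon head 30 mm across flats, 13 mm thick, and a nut (30 mm across flats, 16 mm thick) whose near face is 112 mm from the head's underside. Lies on its flats, axis 15 mm above the bench. Body x runs from head to tip, z up as it lies; origin at the underside, below bolt_long_grip.
- bolt_long_grip (a point): Point on the long bolt's shank axis near its centre of mass, good to grip across: 60 mm from the underside of the head, 52 mm from the near face of the nut, 90 mm from the tip. With the bolt against the stop this point is 8 mm (along gauge +y) past point cradle; laid with this point at the cradle point, head, nut, nose and stop are all clear.
- bolt_long_tip (a point): Centre of the long bolt's threaded end face.
- bolt_mid: Middle bolt, same form, shank 110 mm: leave alone. Origin at underside, 44 mm from the head.
- bolt_short: Short bolt, same form, shank 80 mm: leave alone. Origin at underside, 30 mm from the head.
- wrench: Wrench lying on the bench, clutter.
- hammer: Hammer lying on the bench, clutter.
- jar: Glass jar, 76 mm across, 100 mm tall, clutter.
- tin: Tin can, 74 mm across, 110 mm tall, clutter.
- washer: Flat washer, 44 mm across, clutter.
- rivet_a: Rivet standing on its head, 35 mm tall, clutter.
- rivet_b: Another such rivet, clutter.
- rivet_c: Another such rivet, clutter.
Mind the look-alikes: they are no part of the job. Leave any yellow look-alike of the bolt_long alone.

How it is judged:
On the way:
1. the long bolt lies in both V rests with its head towards the slide, let go, the slide not yet pushed (x of bolt_long_grip in the frame of cradle between -0.005 and 0.005 m and z of bolt_long_grip in the frame of cradle between -0.005 and 0.005 m and angle between the x axis of bolt_long and the y axis of gauge, either way round below 0.07 rad and y of bolt_long_tip in the frame of cradle above 0.05 m and contact force between each of the arm, the fingers and bolt_long below 0.3 N and value of joint slide below 0.01 m), for 0.2 s.
At the end, for the whole second after the job is handed in: Long bolt in both V rests (within 5 mm and 0.07 rad, head to the slide), untouched by the robot and pressed on the stop with over 2 N; slide held still with its pointers within 4 mm of the index blocks (travel 39 to 47 mm), nose sunk over 3 mm (x of bolt_long_grip in the frame of cradle between -0.005 and 0.005 m and z of bolt_long_grip in the frame of cradle between -0.005 and 0.005 m and angle between the x axis of bolt_long and the y axis of gauge, either way round below 0.07 rad and y of bolt_long_tip in the frame of cradle above 0.05 m and contact force between each of the arm, the fingers and bolt_long below 0.3 N and value of joint slide between 0.039 and 0.047 m and value of joint nose above 0.003 m and contact force between bolt_long and stop above 2 N and velocity of joint slide between -0.01 and 0.01 m/s); the arm keeps its last pose, push and grip.
It fails at once if another bolt or a piece of the clutter is moved by more than 3 cm (distance of any of bolt_mid, bolt_short, wrench, hammer, jar, tin, washer, rivet_a, rivet_b, rivet_c from where it was at the start of the episode above 0.03 m).
It also fails if it takes over 53 s, if anything falls off the work surface, if the arm or the gripper's body presses on something with over 40 N, if the wrist force passes 120 N, or if a joint passes its speed limit or range.

## Robot

A 6-joint arm with a two-finger parallel gripper is mounted at the origin on the work surface. World frame = base frame: x ahead of the robot, y to its left, z up, the work surface at z = 0. Lengths are in m, angles in rad, forces in N, time in s.
With the tool pointing down it reaches from about 0.25 to 0.725 m from the base axis. Payload 9.7 kg.
Tool frame: the origin (TCP) lies midway between the tips of the shut fingers; the grasp point (between the pads) lies 19 mm behind it; x points along the fingers, z is the direction in which the jaws open and shut, and the axes are right-handed (so a half turn about x gives the same grasp; the last joint's range is limited). The gripper opens to 85 mm and grips with 20 to 120 N. Pads are 22 mm wide; open, the fingers measure 114 mm over their backs; the gripper's body (76 mm by 85 mm) begins 54 mm behind the grasp point. The pads swing forward as they close: fully open they stand 13 mm farther back than shut.
Start: joints at [-1.155, 0.087, 0.176, 1.66, 0, 1.571], TCP at [0.222, -0.503, 0.231] pointing down, gripper open.
Joint ranges: [-3.13, 3.13], [-0.85, 1.81], [-1.15, 1.24], [-2.2, 2.28], [-1.44, 1.52], [-3.14, 3.14]. Speed limits (rad/s): [2.22, 2.22, 2.57, 3.14, 3.14, 3.14].

## Interface

Orientations are given as [roll, pitch, yaw] about the fixed x, y, z axes, in that order (R = Rz(yaw) Ry(pitch) Rx(roll)).
In Python, from workcell import env, optics gives the robot as it stands.
- The arm moves only by the shell command python3 -m handwheel 'ROWS'. ROWS is JSON, a list that holds one entry, the list of rows, each a list of 5 numbers: the shift along the tool's x, y, z in m, then the turn about the tool's x in degrees, then the opening, from 0 (shut) to 1 (fully open). A call has 1 to 8 rows; each row is the pose to reach, as a shift and turn from the pose measured when the call began, along the tool's axes at that moment; what a row does not reach only later rows make up. A row lasts 1/10 s, in which the tool goes at most 50 mm and 8.59 degrees, less where a joint would pass 70% of its speed; a pose out of reach is approached as far as the arm can. A call with a gripper value outside its range is refused whole. The fingers move at their own pace and stop on an object; the grip force is fixed at half the most. Time passes only in rows, so rows that repeat a pose let the fingers close. It gives the time, the measured TCP pose, the force and the opening at its end, in the units of the state.
- env.state(): the state, without advancing time (a new reading comes with each control period).
- optics.read_camera(name): name is "side" or "top" or "wrist"; returns a dict with "img" (480x640x3 uint8, red, green, blue), "range_z" (480x640 float32, m along the optical axis (not along the pixel's ray), 0 where there is no reading), "camera_matrix" (3x3 intrinsics, pixels), "R" (3x3) and "t" (3): a world point X has camera coordinates R X + t. Camera axes: x right, y down, z forward; pixel columns grow to the right and rows downward; lengths in m; the calibration is good to about 2 mm. The wrist camera is an equidistant fisheye: a pixel r from the principal point sees the ray r / f radians off the axis. A picture is of the moment at which its call begins.
- env.finish_job(): hands the job in, once; it reports no verdict.
The state is a dict: "clock": time; "joints": joint angles; "joint_vel": joint speeds; "effort": joint torques, N m; "position": TCP position; "tool_rot": TCP orientation; "wrist_force": force on the tool from outside, world axes, zero at the start; "torque": the same for the moment, N m; "gripper_width": finger opening in m.
Only numpy, scipy, OpenCV 4.12 (cv2) and the standard library are available. Lean on these libraries where they do the work, as an engineer would, in place of code of your own. Each camera call takes 0.05 s, during which the arm holds its last target. There are 200 camera calls.

## Working session

There is one attempt and no reset: what is moved stays moved. The work goes in short steps, Python scripts to look and compute and a shell command to move; the robot and the scene stay as the last step left them, time stands still between calls to the robot, and variables do not carry over. Pictures are saved under pics/ and viewed, about 8 in all and at most 12, crops included, and the job is handed in when it is done.

```bash
mkdir -p pics; ls
cat > h.py <<'E'
import numpy as np, cv2
from workcell import env, optics
def pts(c):
    K,R,t=c["camera_matrix"],c["R"],c["t"]; z=c["range_z"]
    v,u=np.mgrid[:480,:640]
    P=np.stack([(u-K[0,2])/K[0,0]*z,(v-K[1,2])/K[1,1]*z,z],-1)
    W=(P-t)@R; W[z==0]=np.nan
    return W
E
python3 - <<'E'
from h import *
s=env.state(); print({k:np.round(v,3).tolist() for k,v in s.items()})
for n in("top","side"):
    c=optics.read_camera(n); np.savez(n+".npz",**c)
    cv2.imwrite(f"pics/{n}0.png",c["img"][:,:,::-1]); print(n,-c["R"].T@c["t"],c["R"][2],c["camera_matrix"][0,0])
E
```

```text
pics
{'clock': 0.0, 'joints': [-1.155, 0.088, 0.175, 1.66, 0.0, 1.571], 'joint_vel': [-0.001, 0.0, -0.0, 0.002, 0.001, 0.0], 'effort': [-0.002, -52.04, 46.48, 0.016, -0.0, 0.0], 'position': [0.222, -0.503, 0.231], 'tool_rot': [3.12, 1.569, 1.965], 'wrist_force': [0.077, 0.618, -0.092], 'torque': [0.001, 0.009, -0.016], 'gripper_width': 0.086}
top [ 0.38157528 -0.04141175  1.28424326] [ 1.33163552e-01  4.09098570e-05 -9.91094076e-01] 455.35379303955557
side [0.43656449 0.75060606 0.89657633] [ 0.09421065 -0.70148737 -0.7064275 ] 440.56511729163674
```

View pics/top0.png

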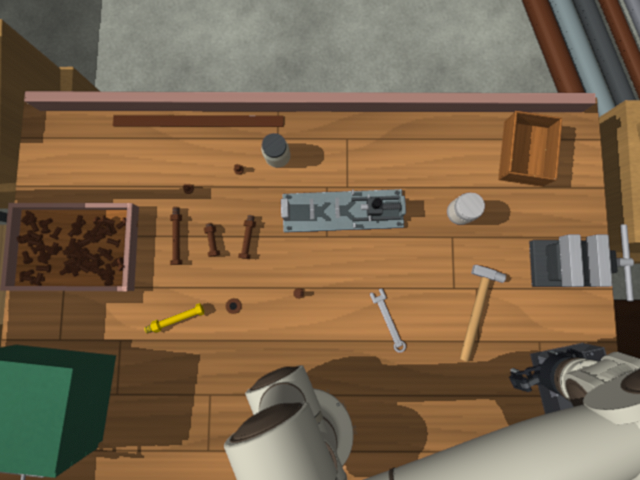

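View pics/side0.png

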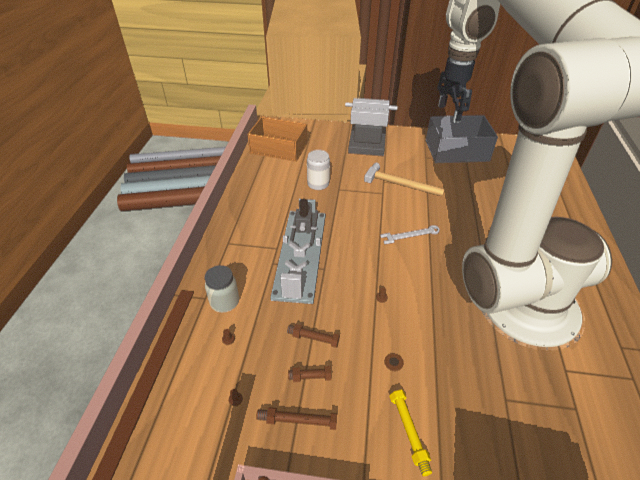

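Candidates in the top view: the brown bolt at (177,236) is the longest. The others are the brown bolt at (248,237), which is mid, the one at (212,240), which is short, and the yellow look-alike at (177,319). The gauge is at about (343,211), with the slide and black handle on the right at (376,205) and the stop on the left at (285,208). I choose (177,236) and will measure it and check it in a crop.

Run:
```python
from h import *
crops=[]
for n,box in(("top",(160,200,260,280)),("side",(240,310,350,440))):
    c=dict(np.load(n+".npz")); W=pts(c); img=c["img"]; hsv=cv2.cvtColor(img,cv2.COLOR_RGB2HSV)
    x0,y0,x1,y1=box
    crops.append(cv2.resize(img[y0:y1,x0:x1,::-1],(400,400 if n=="top" else 400),interpolation=cv2.INTER_CUBIC))
    # bolts: above bench 8..40mm 
    m=((W[...,2]>.008)&(W[...,2]<.045)).astype(np.uint8)
    r=np.zeros_like(m); r[y0:y1,x0:x1]=1; m*=r
    k,l,st,ce=cv2.connectedComponentsWithStats(m)
    for i in range(1,k):
        if st[i,4]<60: continue
        P=W[l==i]; (cx,cy),(w,h),a=cv2.minAreaRect(P[:,:2].astype(np.float32))
        print(n,"bolt px",ce[i].round(),"ctr",round(cx,4),round(cy,4),"size",round(w,3),round(h,3),"ang",round(a,1),"zmax",np.nanpercentile(P[:,2],98).round(4))
        mu=np.median(P[:,:2],0); u,s,v=np.linalg.svd(P[:,:2]-P[:,:2].mean(0),full_matrices=False); d=v[0]*np.sign(v[0,0])
        q=(P[:,:2]-[cx,cy])@d; e=(P[:,:2]-[cx,cy])@np.array([-d[1],d[0]])
        print("  dir",d.round(3),"range",q.min().round(4),q.max().round(4))
        b=np.arange(-.09,.091,.01); print("  width",[(int(1000*(lo+.005)),int(1000*np.ptp(e[(q>=lo)&(q<lo+.01)]))) for lo in b if ((q>=lo)&(q<lo+.01)).sum()>2])
    # gauge
    g=(np.abs(W[...,0]-.53)<.12)&(W[...,1]<.2)&(W[...,1]>-.3)
    for nm,lo,hi in(("plate",.009,.019),("stoptop",.083,.098),("handletop",.115,.135),("lips",.056,.068),("block",.07,.08)):
        mm=(g&(W[...,2]>lo)&(W[...,2]<hi)).astype(np.uint8)
        k,l,st,ce=cv2.connectedComponentsWithStats(mm)
        for i in range(1,k):
            if st[i,4]<12: continue
            P=W[l==i]; R=cv2.minAreaRect(P[:,:2].astype(np.float32))
            print(n,nm,ce[i].round(),st[i,4],np.round(R[0],4),np.round(R[1],3),round(R[2],1),"mean",P.mean(0).round(4))
cv2.imwrite("pics/c1.png",np.hstack(crops))
```

```text
top bolt px [175. 236.] ctr 0.5352 0.3739 size 0.163 0.032 ang 2.8 zmax 0.0323
  dir [0.999 0.051] range -0.0816 0.0816
  width [(-84, 25), (-75, 29), (-65, 24), (-55, 20), (-45, 19), (-35, 18), (-25, 18), (-15, 19), (-5, 19), (4, 18), (14, 17), (24, 18), (34, 18), (44, 30), (54, 29), (64, 18), (74, 18)]
top bolt px [247. 237.] ctr 0.5329 0.1748 size 0.034 0.123 ang 82.4 zmax 0.0332
  dir [ 0.99  -0.142] range -0.0614 0.0614
  width [(-65, 26), (-55, 33), (-45, 24), (-35, 16), (-25, 20), (-15, 18), (-5, 20), (4, 17), (14, 17), (24, 26), (34, 34), (44, 31), (54, 17), (64, 3)]
top bolt px [211. 239.] ctr 0.5246 0.2748 size 0.094 0.034 ang 12.1 zmax 0.0315
  dir [0.981 0.196] range -0.0469 0.0468
  width [(-45, 31), (-35, 33), (-25, 18), (-15, 18), (-5, 18), (4, 18), (14, 16), (24, 32), (34, 33), (44, 20)]
top plate [330. 215.] 2566 [ 0.6029 -0.0937] [0.101 0.342] 1.4 mean [ 0.5958 -0.06    0.0137]
top plate [390. 201.] 60 [ 0.6355 -0.2284] [0.013 0.045] 0.7 mean [ 0.636  -0.2283  0.014 ]
top plate [390. 212.] 107 [ 0.604  -0.2273] [0.048 0.018] 89.7 mean [ 0.6032 -0.2295  0.0136]
top s
[... 2428 characters left out ...]
11 -0.151] [0.044 0.027] 1.3 mean [ 0.6104 -0.1559  0.0614]
side lips [291. 243.] 16 [ 0.6283 -0.0765] [0.011 0.012] 8.7 mean [ 0.6289 -0.0755  0.0598]
side lips [306. 245.] 18 [ 0.586  -0.0767] [0.018 0.011] 69.3 mean [ 0.5863 -0.0765  0.0592]
side lips [287. 263.] 20 [ 0.6253 -0.0055] [0.01  0.014] 11.4 mean [ 0.6253 -0.0042  0.0601]
side lips [304. 264.] 18 [ 0.5828 -0.0077] [0.013 0.011] 3.0 mean [ 0.5821 -0.0078  0.0597]
side lips [291. 286.] 67 [0.5995 0.0734] [0.049 0.011] 12.3 mean [0.6    0.0728 0.0622]
side block [303. 216.] 116 [ 0.6114 -0.1781] [0.044 0.041] 3.3 mean [ 0.61   -0.1732  0.0744]
side block [291. 283.] 61 [0.5984 0.0729] [0.05  0.014] 18.3 mean [0.5989 0.0722 0.0747]
```

View pics/c1.png

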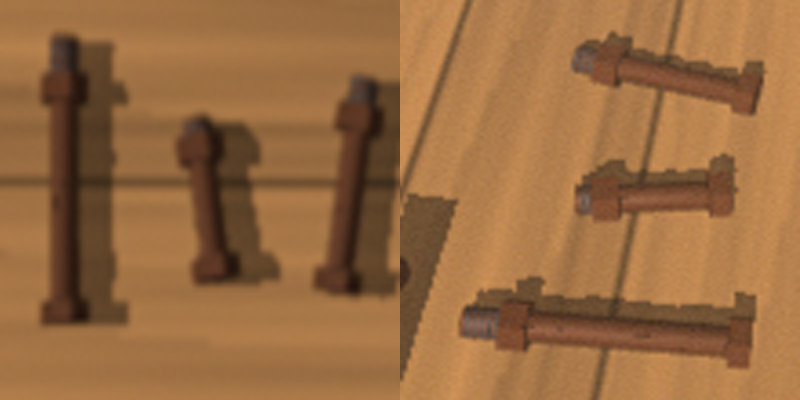

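The crop confirms the left-hand bolt is the longest. Its head is at the robot side (62,310) and its nut and tip are away from the robot. Estimates:

| Item | Value |
|---|---|
| Bolt grip point | (0.526, 0.374), axis +2.9° |
| Cradle | (0.6063, -0.0413) |
| Gauge yaw | about +2.2° |

The stop, lips and handle all agree on the gauge position.

```bash
cat > go.py <<'E'
import sys
from h import *
from scipy.spatial.transform import Rotation as Ro
s=env.state(); R=Ro.from_euler("xyz",s["tool_rot"]).as_matrix()
p=np.array(s["position"]); print("clock",s["clock"],"tcp",p.round(4),"F",np.round(s["wrist_force"],1),"w",round(s["gripper_width"],4),"j",np.round(s["joints"],2))
yaw=np.degrees(np.arctan2(R[1,2],R[0,2])); print("jaw yaw",yaw.round(2),"R",R.round(3).tolist())
if len(sys.argv)>3:
    d=R.T@(np.array(list(map(float,sys.argv[1:4])))-p); print("shift",d.round(4))
    if len(sys.argv)>4: print("turn",-(float(sys.argv[4])-yaw))
E
python3 go.py 0.526 0.374 0.16 92.9
```

```text
clock 0.1 tcp [ 0.2221 -0.503   0.2306] F [-0.4  0.2  0.1] w 0.0857 j [-1.16  0.09  0.18  1.66  0.    1.57]
jaw yaw -66.18 R [[-0.0, 0.915, 0.404], [0.001, 0.404, -0.915], [-1.0, 0.0, -0.001]]
shift [ 0.0715  0.6322 -0.6794]
turn -159.07969214627946
```

```bash
python3 -m handwheel '[[[0,0.632,-0.68,-68,1],[0,0.632,-0.68,-68,1],[0,0.632,-0.68,-68,1],[0,0.632,-0.68,-68,1],[0,0.632,-0.68,-68,1],[0,0.632,-0.68,-68,1],[0,0.632,-0.68,-68,1],[0,0.632,-0.68,-68,1]]]'; python3 go.py 0.526 0.374 0.16 92.9
```

```text
clock: 0.9
position: [0.3528, -0.1232, 0.2313]
tool_rot: [1.717, 1.57, 1.755]
wrist_force: [1.4, -0.0, 1.4]
gripper_width: 0.0855
clock 0.9 tcp [ 0.3528 -0.1232  0.2313] F [ 1.4 -0.   1.4] w 0.0855 j [-0.34 -0.33 -0.2   1.7   0.    1.2 ]
jaw yaw 2.14 R [[-0.0, -0.037, 0.999], [0.001, 0.999, 0.037], [-1.0, 0.001, -0.0]]
shift [0.0717 0.4903 0.1917]
turn -90.75694227387345
```

```bash
python3 -m handwheel '[[[0,0.49,0.192,-68,1],[0,0.49,0.192,-68,1],[0,0.49,0.192,-68,1],[0,0.49,0.192,-68,1],[0,0.49,0.192,-68,1],[0,0.49,0.192,-68,1],[0,0.49,0.192,-68,1],[0,0.49,0.192,-68,1]]]' >/dev/null; python3 go.py 0.526 0.374 0.16 92.9
```

```text
clock 1.7 tcp [0.4844 0.2549 0.2313] F [ 1.1 -0.9  0.5] w 0.0851 j [0.48 0.08 0.17 1.66 0.   0.82]
jaw yaw 70.52 R [[-0.0, -0.943, 0.333], [0.001, 0.333, 0.943], [-1.0, 0.0, 0.001]]
shift [0.0714 0.0005 0.1261]
turn -22.379949531058458
```

```bash
python3 -m handwheel '[[[0.07,0,0.126,-22.4,1],[0.07,0,0.126,-22.4,1],[0.07,0,0.126,-22.4,1],[0.07,0,0.126,-22.4,1],[0.07,0,0.126,-22.4,1],[0.07,0,0.126,-22.4,1]]]' >/dev/null; python3 go.py 0.526 0.374 0.003 92.9
python3 - <<'E'
from h import *
c=optics.read_camera("wrist"); np.savez("w1.npz",**c); cv2.imwrite("pics/w1.png",c["img"][:,:,::-1])
E
```

```text
clock 2.3 tcp [0.5264 0.3732 0.1622] F [-1.4  0.1  1.5] w 0.0857 j [0.62 0.3  0.29 1.56 0.   0.57]
jaw yaw 92.86 R [[0.0, -0.999, -0.05], [0.001, -0.05, 0.999], [-1.0, -0.0, 0.001]]
shift [0.1592 0.0004 0.0007]
turn -0.04324313153749415
```

View pics/w1.png

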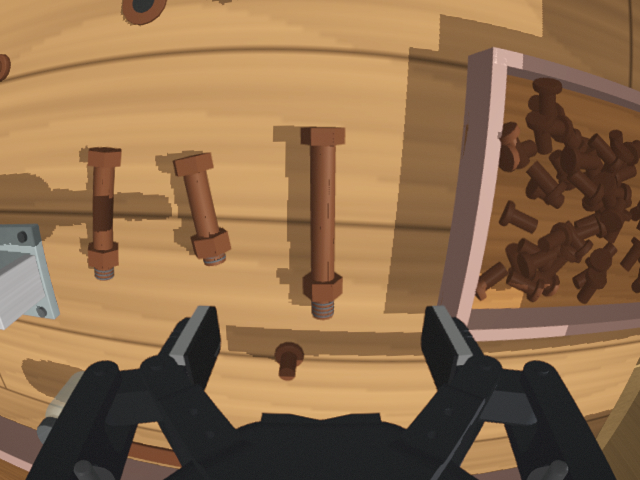

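The wrist view shows the long bolt centred between the fingers. Its head is at (323,135), its nut at (322,288), and the fingertips are at 205 and 445. I'll descend and grip.

```bash
python3 -m handwheel '[[[0.05,0,0,0,1],[0.1,0,0,0,1],[0.13,0,0,0,1],[0.15,0,0,0,1],[0.158,0,0,0,1],[0.158,0,0,0,1]]]'; python3 -m handwheel '[[[0,0,0,0,0],[0,0,0,0,0],[0,0,0,0,0],[0,0,0,0,0],[0,0,0,0,0],[0,0,0,0,0],[0,0,0,0,0],[0,0,0,0,0]]]';python3 -m handwheel '[[[0,0,0,0,0],[0,0,0,0,0],[0,0,0,0,0],[-0.02,0,0,0,0],[-0.06,0,0,0,0],[-0.11,0,0,0,0],[-0.15,0,0,0,0],[-0.15,0,0,0,0]]]'; python3 go.py 0.5272 0.155 0.153 137
```

```text
clock: 2.95
position: [0.5268, 0.3726, 0.0052]
tool_rot: [-0.683, 1.569, 0.936]
wrist_force: [0.0, -1.0, -0.4]
gripper_width: 0.0853
clock: 3.75
position: [0.5271, 0.373, 0.0061]
tool_rot: [-0.758, 1.568, 0.861]
wrist_force: [-1.4, 0.2, 5.4]
gripper_width: 0.0177
clock: 4.55
position: [0.5285, 0.3737, 0.1623]
tool_rot: [-0.939, 1.559, 0.681]
wrist_force: [0.4, 0.5, -4.0]
gripper_width: 0.018
clock 4.55 tcp [0.5285 0.3737 0.1623] F [ 0.4  0.5 -4. ] w 0.018 j [0.62 0.3  0.29 1.55 0.   0.57]
jaw yaw 92.78 R [[0.009, -0.999, -0.048], [0.007, -0.048, 0.999], [-1.0, -0.009, 0.007]]
shift [ 0.0077  0.0119 -0.2184]
turn -44.22021845742721
```

```bash
python3 -m handwheel '[[[0,-0.005,-0.05,-8,0],[0,-0.01,-0.1,-16,0],[0,-0.02,-0.15,-24,0],[0,-0.03,-0.2,-32,0],[0,-0.035,-0.25,-40,0],[0,-0.04,-0.3,-48,0],[0,-0.045,-0.34,-56,0],[0,-0.045,-0.34,-60,0]]]' >/dev/null; python3 go.py 0.6063 -0.0413 0.14 182.1
```

```text
clock 5.35 tcp [0.5897 0.0312 0.1583] F [ 0.2  1.3 -4. ] w 0.0176 j [ 0.05  0.16  0.12  1.52  0.01 -1.05]
jaw yaw 152.79 R [[0.006, -0.457, -0.889], [0.006, -0.889, 0.457], [-1.0, -0.008, -0.003]]
shift [ 0.018   0.057  -0.0478]
turn -29.30720169851105
```

```bash
python3 -m handwheel '[[[0,0.02,-0.02,-8,0],[0,0.04,-0.035,-16,0],[0,0.057,-0.048,-24,0],[0,0.057,-0.048,-29.3,0],[0,0.057,-0.048,-29.3,0],[0,0.057,-0.048,-29.3,0],[0,0.057,-0.048,-29.3,0]]]' >/dev/null; python3 go.py 0.6063 -0.0413 0.055 182.1
python3 - <<'E'
from h import *
cr=[]
for n in("top","side"):
    c=optics.read_camera(n); np.savez(n+"1.npz",**c); W=pts(c)
    hsv=cv2.cvtColor(c["img"],cv2.COLOR_RGB2HSV)
    m=(W[...,2]>.12)&(W[...,2]<.2)&(abs(W[...,0]-.6)<.1)&(abs(W[...,1]+.04)<.13)&(hsv[...,1]>90)&((hsv[...,0]<15)|(hsv[...,0]>170))
    P=W[m]; R=cv2.minAreaRect(P[:,:2].astype(np.float32)); print(n,m.sum(),np.round(R[0],4),np.round(R[1],3),R[2],"z",np.percentile(P[:,2],[2,50,98]).round(4))
    v,u=np.nonzero(m); print(u.min(),u.max(),v.min(),v.max())
    lo=P[P[:,1]<-.041]; hi=P[P[:,1]>-.041]; print(lo.mean(0),hi.mean(0), "y range",P[:,1].min(),P[:,1].max())
    x,y=int(u.mean()),int(v.mean()); cr.append(cv2.resize(c["img"][max(0,y-75):y+75,x-75:x+75,::-1],(400,400),interpolation=cv2.INTER_CUBIC))
cv2.imwrite("pics/c2.png",np.hstack(cr))
E
```

```text
clock 6.05 tcp [ 0.6061 -0.041   0.1573] F [ 0.2  0.1 -3.9] w 0.0177 j [-0.07  0.2   0.16  1.53  0.01 -1.68]
jaw yaw -178.0 R [[0.005, 0.035, -0.999], [0.006, -0.999, -0.035], [-1.0, -0.005, -0.006]]
shift [0.1023 0.0009 0.0004]
turn -360.09583079120273Traceback (most recent call last):
  File "<stdin>", line 7, in <module>
    return _quantile_unchecked(
        a, q, axis, out, overwrite_input, method, keepdims, weights)
    return _ureduce(a,
                    func=_quantile_ureduce_func,
    ...<5 lines>...
                    overwrite_input=overwrite_input,
                    method=method)
    r = func(a, **kwargs)
    result = _quantile(arr,
                       quantiles=q,
    ...<2 lines>...
                       out=out,
                       weights=wgt)
    slices_having_nans = np.isnan(arr[-1, ...])
                                  ~~~^^^^^^^^^
IndexError: index -1 is out of bounds for axis 0 with size 0
```

Run:
```python
from h import *
c=optics.read_camera("side"); np.savez("side1.npz",**c); W=pts(c)
hsv=cv2.cvtColor(c["img"],cv2.COLOR_RGB2HSV)
m=(W[...,2]>.12)&(W[...,2]<.2)&(abs(W[...,0]-.6)<.1)&(abs(W[...,1]+.04)<.13)&(hsv[...,1]>90)&((hsv[...,0]<15)|(hsv[...,0]>170))
print(m.sum())
if m.sum()>20:
    P=W[m]; R=cv2.minAreaRect(P[:,:2].astype(np.float32)); print(np.round(R[0],4),np.round(R[1],3),R[2],"z",np.percentile(P[:,2],[2,50,98]).round(4))
    for lo in np.arange(-.14,.08,.02):
        q=P[(P[:,1]>=lo)&(P[:,1]<lo+.02)]
        if len(q)>3: print(round(lo+.01,2),len(q),"x",q[:,0].min().round(4),q[:,0].max().round(4),"z",q[:,2].min().round(4),q[:,2].max().round(4))
    print("y range",P[:,1].min(),P[:,1].max())
w=optics.read_camera("wrist")
a=cv2.resize(c["img"][120:320,210:400,::-1],(380,400),interpolation=cv2.INTER_CUBIC)
b=cv2.resize(w["img"][...,::-1],(420,400))
cv2.imwrite("pics/c2.png",np.hstack([a,b]))
```

```text
308
[ 0.6105 -0.0316] [0.042 0.162] 2.603463888168335 z [0.1626 0.1747 0.1827]
-0.11 9 x 0.5928 0.624 z 0.1642 0.1734
-0.09 10 x 0.6093 0.6175 z 0.1687 0.1763
-0.07 28 x 0.6036 0.616 z 0.1705 0.1782
-0.05 30 x 0.5994 0.6156 z 0.1712 0.1788
-0.03 43 x 0.596 0.6317 z 0.1667 0.1987
-0.01 42 x 0.5957 0.612 z 0.17 0.178
0.01 45 x 0.5873 0.6149 z 0.1676 0.1833
0.03 63 x 0.5878 0.6182 z 0.1614 0.1837
0.05 38 x 0.5952 0.6102 z 0.1604 0.1778
y range -0.11366216809805856 0.04942848296791013
```

View pics/c2.png

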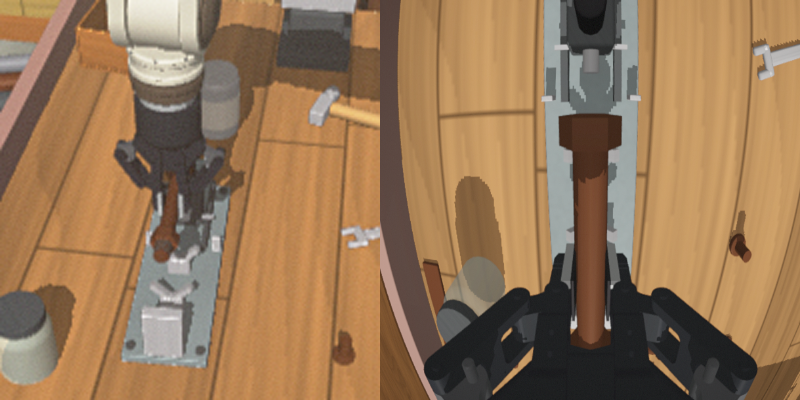

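The bolt spans y from -0.1137 to +0.0494, so its grip point is at -0.041, level, with its head towards the slide. In the wrist view it lies along the gauge over the rests, with the head at (590,132) facing the nose at (590,60). I'll lower it.

```bash
python3 -m handwheel '[[[0.04,0,0,0,0],[0.07,0,0,0,0],[0.09,0.0,0,0,0],[0.1,0.0,0,0,0],[0.106,0.0,0,0,0],[0.109,0.0,0,0,0],[0.109,0.0,0,0,0]]]'; python3 -m handwheel '[[[0.001,0,0,0,0],[0.002,0,0,0,0],[0.002,0,0,0,0]]]'
```

```text
clock: 6.9
position: [0.6074, -0.0404, 0.0495]
tool_rot: [-2.532, 1.562, 0.645]
wrist_force: [-0.1, -0.7, -3.0]
gripper_width: 0.0181
clock: 7.2
position: [0.6076, -0.0404, 0.048]
tool_rot: [-2.58, 1.561, 0.597]
wrist_force: [0.0, -0.1, -3.5]
gripper_width: 0.0178
```

```bash
python3 -m handwheel '[[[0.001,0,0.0013,0,0],[0.002,0,0.0013,0,0],[0.002,0,0.0013,0,0]]]';  python3 -m handwheel '[[[0.0,0,0,0,0.3],[0,0,0,0,0.5],[0,0,0,0,0.7],[0,0,0,0,0.7],[0,0,0,0,0.7],[0,0,0,0,0.7]]]'; python3 -m handwheel '[[[-0.02,0,0,0,0.7],[-0.06,0,0,0,0.7],[-0.1,0,0,0,0.7],[-0.1,0,0,0,0.7],[-0.1,0,0,0,0.7]]]'
python3 - <<'E'
from h import *
c=optics.read_camera("side"); W=pts(c)
hsv=cv2.cvtColor(c["img"],cv2.COLOR_RGB2HSV)
m=(W[...,2]>.03)&(W[...,2]<.09)&(abs(W[...,0]-.6)<.05)&(abs(W[...,1]+.04)<.13)&(hsv[...,1]>90)&((hsv[...,0]<15)|(hsv[...,0]>170))
P=W[m]
for lo in np.arange(-.14,.08,.02):
    q=P[(P[:,1]>=lo)&(P[:,1]<lo+.02)]
    if len(q)>3: print(round(lo+.01,2),len(q),"x",q[:,0].min().round(4),q[:,0].max().round(4),"z",q[:,2].min().round(4),q[:,2].max().round(4))
print("y range",P[:,1].min(),P[:,1].max())
w=optics.read_camera("wrist")
a=cv2.resize(c["img"][120:320,210:400,::-1],(380,400),interpolation=cv2.INTER_CUBIC)
b=cv2.resize(w["img"][...,::-1],(420,400))
cv2.imwrite("pics/c3.png",np.hstack([a,b]))
E
```

```text
clock: 7.5
position: [0.6062, -0.0405, 0.0462]
tool_rot: [-2.583, 1.561, 0.594]
wrist_force: [-2.3, 0.0, -1.4]
gripper_width: 0.0176
clock: 8.1
position: [0.6063, -0.0405, 0.0463]
tool_rot: [-2.59, 1.561, 0.588]
wrist_force: [0.6, -0.2, -0.4]
gripper_width: 0.0595
clock: 8.6
position: [0.6061, -0.0411, 0.1473]
tool_rot: [-2.709, 1.559, 0.469]
wrist_force: [0.1, -0.4, -0.2]
gripper_width: 0.0597
-0.11 69 x 0.5918 0.625 z 0.048 0.0738
-0.09 37 x 0.5984 0.6187 z 0.0553 0.0721
-0.07 34 x 0.5984 0.6147 z 0.0579 0.066
-0.05 36 x 0.5971 0.6133 z 0.0566 0.0682
-0.03 36 x 0.5959 0.6129 z 0.0584 0.0673
-0.01 40 x 0.5954 0.613 z 0.056 0.0661
0.01 43 x 0.5872 0.6186 z 0.0548 0.0721
0.03 43 x 0.5884 0.6176 z 0.0581 0.0722
y range -0.11715276963930768 0.029711592123628762
```

View pics/c3.png

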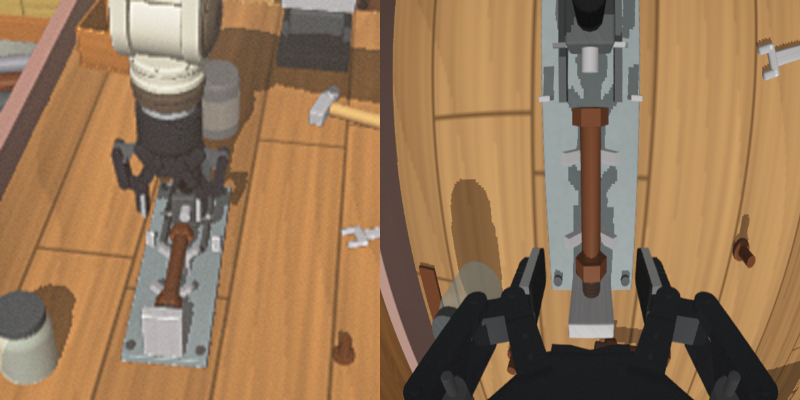

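The bolt is seated in both Vs: shank top at about z 0.066, centred at x 0.605, head towards the nose. It has been let go and the slide is untouched. Next is the handle at about (0.6117, -0.178).

```bash
python3 go.py 0.6117 -0.178 0.15 182.1 | tail -2; python3 -m handwheel '[[[-0.008,0.05,0,0,0.7],[-0.008,0.1,0,0,0.7],[-0.008,0.137,0,0,0.7],[-0.008,0.137,0,0,0.7],[-0.008,0.137,0,0,0.7]]]'; python3 go.py 0.6117 -0.178 0.088 182.1
```

```text
shift [-0.0056  0.1371 -0.0017]
turn -360.03278188354693
clock: 9.2
position: [0.6092, -0.1786, 0.1507]
tool_rot: [-2.165, 1.563, 1.011]
wrist_force: [-0.5, 0.8, 0.3]
gripper_width: 0.0596
clock 9.2 tcp [ 0.6092 -0.1786  0.1507] F [-0.5  0.8  0.3] w 0.0596 j [-0.29  0.28  0.24  1.53  0.01 -1.89]
jaw yaw -178.04 R [[0.004, 0.034, -0.999], [0.006, -0.999, -0.034], [-1.0, -0.006, -0.004]]
shift [ 0.0627 -0.0001 -0.0022]
turn -360.1380824702403
```

```bash
python3 -m handwheel '[[[0.03,0,-0.0022,0,0.7],[0.05,0,-0.0022,0,0.7],[0.062,0,-0.0022,0,0.7],[0.062,0,-0.0022,0,0.7]]]'; python3 -m handwheel '[[[0,0,0,0,0.5],[0,0,0,0,0.3],[0,0,0,0,0.2],[0,0,0,0,0],[0,0,0,0,0],[0,0,0,0,0],[0,0,0,0,0]]]';  python3 go.py 0.6101 -0.135 0.088
```

```text
clock: 9.6
position: [0.6107, -0.1768, 0.0865]
tool_rot: [-1.691, 1.563, 1.486]
wrist_force: [-0.7, 0.2, -0.1]
gripper_width: 0.0598
clock: 10.3
position: [0.6117, -0.1766, 0.0878]
tool_rot: [-2.034, 1.563, 1.144]
wrist_force: [4.1, 3.4, 5.5]
gripper_width: 0.0227
clock 10.3 tcp [ 0.6117 -0.1766  0.0878] F [4.1 3.4 5.5] w 0.0227 j [-0.28  0.29  0.13  1.41  0.01 -1.89]
jaw yaw -177.95 R [[0.003, 0.036, -0.999], [0.008, -0.999, -0.036], [-1.0, -0.007, -0.004]]
shift [ 0.0001 -0.0417  0.0001]
```

```bash
python3 -m handwheel '[[[0,-0.006,0,0,0],[0,-0.012,0,0,0],[0,-0.018,0,0,0],[0,-0.023,0,0,0],[0,-0.027,0,0,0],[0,-0.031,0,0,0],[0,-0.035,0,0,0],[0,-0.035,0,0,0]]]'; python3 -m handwheel '[[[0,-0.002,0,0,0],[0,-0.004,0,0,0],[0,-0.006,0,0,0],[0,-0.008,0,0,0],[0,-0.008,0,0,0],[0,-0.008,0,0,0]]]'
cat > chk.py <<'E'
from h import *
import sys
cr=[]
for n in("side","top"):
    c=optics.read_camera(n); W=pts(c); z=W[...,2]
    g=(abs(W[...,0]-.61)<.05)&(W[...,1]<.09)&(W[...,1]>-.28)
    hsv=cv2.cvtColor(c["img"],cv2.COLOR_RGB2HSV)
    for nm,lo,hi in(("block",.070,.079),("handletop",.115,.13)):
        P=W[g&(z>lo)&(z<hi)&(W[...,1]<-.09)&(hsv[...,1]<90)]
        if len(P)>5: print(n,nm,len(P),"y",np.percentile(P[:,1],[0,5,50,95,100]).round(4),"x",np.percentile(P[:,0],[2,98]).round(4))
    m=(z>.03)&(z<.09)&g&(hsv[...,1]>90)&((hsv[...,0]<15)|(hsv[...,0]>170))
    P=W[m]; 
    if len(P): print(n,"bolt y",P[:,1].min().round(4),P[:,1].max().round(4),"z98",np.percentile(P[:,2],98).round(4))
    cr.append(c["img"])
w=optics.read_camera("wrist"); b=cv2.resize(w["img"][...,::-1],(420,400))
a=cv2.resize(cr[0][170:300,240:365,::-1],(380,400),interpolation=cv2.INTER_CUBIC)
cv2.imwrite("pics/%s.png"%sys.argv[1],np.hstack([a,b]))
E
python3 chk.py c4; python3 go.py
```

```text
clock: 11.1
position: [0.6103, -0.143, 0.0879]
tool_rot: [-2.224, 1.565, 0.952]
wrist_force: [2.5, -7.7, -1.5]
gripper_width: 0.0231
clock: 11.7
position: [0.6101, -0.1378, 0.0879]
tool_rot: [2.951, 1.567, -0.158]
wrist_force: [3.2, -14.5, -1.9]
gripper_width: 0.0224
side block 97 y [-0.1571 -0.1494 -0.1289 -0.1201 -0.1185] x [0.5881 0.6306]
side handletop 96 y [-0.1523 -0.1468 -0.1325 -0.1258 -0.1242] x [0.5848 0.6321]
side bolt y -0.124 0.0357 z98 0.0713
top bolt y -0.0797 0.0728 z98 0.0719
clock 11.85 tcp [ 0.6101 -0.1378  0.0879] F [  4.4 -14.4  -1.9] w 0.0228 j [-0.22  0.26  0.09  1.4   0.   -1.83]
jaw yaw -178.14 R [[0.003, 0.033, -0.999], [-0.0, -0.999, -0.033], [-1.0, 0.001, -0.003]]
```

View pics/c4.png

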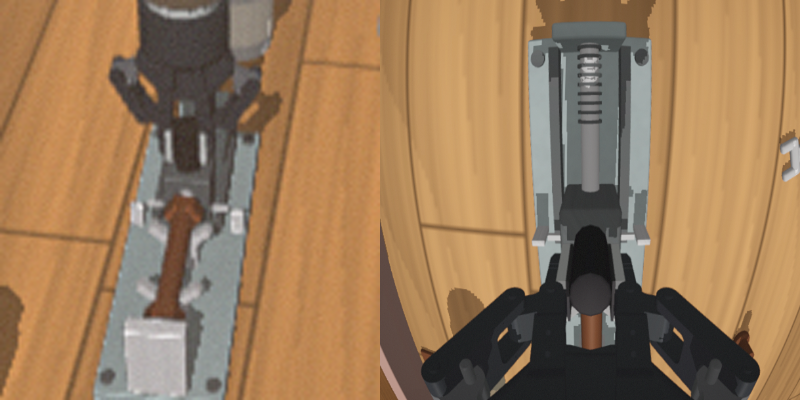

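TCP travel is 38.8 mm and the block edge also reads about 39 mm. The force is 14.4 N, which the spring model also puts at about 38.7 mm. I need about 4 mm more. Holding against the springs costs about 3 mm of offset.

```bash
python3 -m handwheel '[[[0,-0.004,0,0,0],[0,-0.006,0,0,0],[0,-0.0075,0,0,0],[0,-0.0075,0,0,0],[0,-0.0075,0,0,0],[0,-0.0075,0,0,0]]]';python3 chk.py c5; python3 go.py
```

```text
clock: 12.45
position: [0.6099, -0.134, 0.0879]
tool_rot: [2.043, 1.563, -1.068]
wrist_force: [4.3, -19.0, -2.9]
gripper_width: 0.0227
side block 98 y [-0.1488 -0.1407 -0.1252 -0.1175 -0.1142] x [0.5886 0.6306]
side handletop 96 y [-0.1462 -0.1433 -0.1284 -0.1223 -0.1197] x [0.5847 0.6325]
side bolt y -0.1319 0.0349 z98 0.0715
top bolt y -0.0715 0.0724 z98 0.0717
clock 12.6 tcp [ 0.6099 -0.134   0.0878] F [  4.4 -18.7  -1.8] w 0.0228 j [-0.21  0.25  0.09  1.4  -0.01 -1.81]
jaw yaw -178.3 R [[0.004, 0.03, -1.0], [-0.007, -1.0, -0.03], [-1.0, 0.007, -0.004]]
```

```bash
python3 - <<'E'
from h import *
w=optics.read_camera("wrist")["img"]; s=optics.read_camera("side")["img"]
a=cv2.resize(w[220:380,200:420,::-1],(480,350),interpolation=cv2.INTER_CUBIC)
b=cv2.resize(s[200:310,260:350,::-1],(286,350),interpolation=cv2.INTER_CUBIC)
cv2.imwrite("pics/c6.png",np.hstack([a,b]))
E
python3 go.py
```

```text
clock 12.7 tcp [ 0.6099 -0.134   0.0878] F [  2.9 -19.3  -2.5] w 0.0228 j [-0.21  0.25  0.09  1.4  -0.01 -1.81]
jaw yaw -178.3 R [[0.004, 0.03, -1.0], [-0.007, -1.0, -0.03], [-1.0, 0.007, -0.003]]
```

View pics/c6.png

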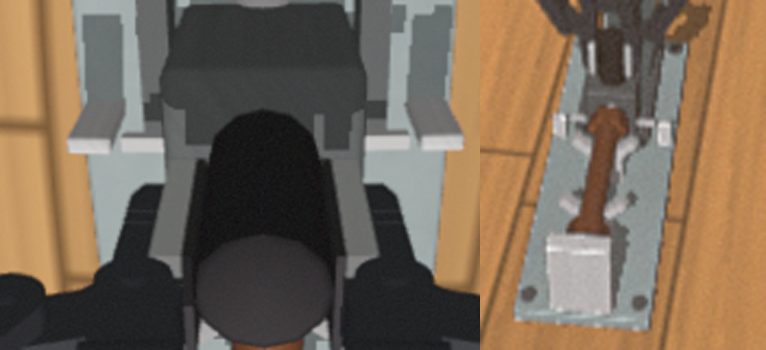

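The pointers, at (143,142) and (388,142), line up with the index block faces at (90,143) and (435,143). In the side crop the bolt lies in both rests up to the stop. The pose is steady at 19 N, so I'm handing in.

```bash
python3 -c "
from workcell import env
print(env.finish_job())"
```

```text
the job is handed in; nothing more can be done
None
```

I laid the longest bolt in both V rests with its head towards the slide and let it go. I then gripped the slide's handle, pushed until the bolt was clamped against the stop, and handed the job in while still holding it there.

**Slide position:** The tool had moved 42.6 mm and was holding still at about 19 N, close to the 43 mm and 20 N expected. In the last close-up the pointers looked level with the index blocks.

**Bolt:** Before the push it sat centred in both rests, with the shank top at about 66 mm. The last side view showed it lying straight in both rests up to the stop, with the fingers only on the handle.

**Checks that were unclear:** In the final pictures the measured ends of the bolt were unreliable. The side view gave the head end as -0.132 m and the top view as -0.072 m, because the gripper and stop hid or confused parts of it. That the bolt presses on the stop is therefore inferred from the force and the pictures, not measured.

**Clutter:** I did not measure the other bolts and clutter again. The arm made no contact with them that I noticed.

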